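# Rack the culture bottles by cap colour

## Robot

A 6-joint arm with a two-finger parallel gripper is mounted at the origin on the work surface. World frame = base frame: x ahead of the robot, y to its left, z up, the work surface at z = 0. Lengths are in m, angles in rad, forces in N, time in s.
With the tool pointing down it reaches from about 0.35 to 0.875 m from the base axis. Payload 4.2 kg.
Tool frame: the origin (TCP) lies between the finger pads; the fingertips stand ahead of it and the grasp point (between the pads) lies 11 mm behind it (manip.finger_overhang is the z of the fingertips in the tool frame, in m); z points along the fingers, y is the direction in which the jaws open and shut (so a half turn about z gives the same grasp; the last joint's range is limited). The gripper opens to 85 mm and grips with 20 to 120 N. Pads are 22 mm wide; open, the fingers measure 114 mm over their backs; the gripper's body (76 mm by 85 mm) begins 54 mm behind the grasp point. The pads swing forward as they close: fully open they stand 13 mm farther back than shut.
Start: joints at [-0.976, 0.385, 0.008, 0, -1.194, -0.259], TCP at [0.206, -0.59, 0.239] pointing down, gripper open.
Joint ranges: [-3.14, 3.14], [-1.21, 2.06], [-1.07, 1.41], [-3.16, 2.05], [-2.99, -0.16], [-3.1, 3.1]. Speed limits (rad/s): [2.79, 2.79, 3.14, 3.14, 3.14, 3.14].

## Interface

Orientations are given as a unit quaternion [x, y, z, w].
In Python, from workcell import manip gives the robot as it stands.
- The arm moves only by the tool carry_out, never from a script. Its argument "moves" is a list of rows, each a list of 4 numbers: the shift along the tool's x, y, z in mm, then the turn about the tool's z in rad. In form: [[dx, dy, dz, roll], ...]. A call has 1 to 20 rows; each row shifts and turns the commanded pose from where the row before left it, along the tool's axes as they then stand; what a row does not reach is not made up. A row lasts 1/10 s, in which the tool goes at most 50 mm and 8.59 degrees, less where a joint would pass 70% of its speed; a pose out of reach is approached as far as the arm can. A call is refused whole if a number of a shift passes 50 or a number of a turn 0.15, either way. A call with a gripper value outside its range is refused whole. "grip" is the finger opening in mm, from 0 to 85.4, set as the call begins (left out, the last holds). The fingers move at their own pace and stop on an object; "squeeze" is the grip in N (left out, the last holds). Time passes only in rows, so rows that do not move let the fingers close. It gives the time, the measured TCP pose, the force and the opening at its end, in the units of the state.
- manip.observe(): the state, without advancing time (a new reading comes with each control period).
- manip.camera(name): name is "side" or "top" or "wrist"; returns the picture (384x512x3 uint8, blue, green, red); there is no depth.
- manip.camera_params(name): a dict with "fx", "fy", "cx", "cy" (pixels), "k1" (the pictures are not rectified: a ray, as slopes to the right and down, at radius r is drawn at 1 + k1 r^2 times it, then the intrinsics apply), "world_from_camera" (4x4, takes a point from camera to world coordinates). Camera axes: x right, y down, z forward; pixel columns grow to the right and rows downward; lengths in m; the calibration is good to about 2 mm. A picture is of the moment at which its call begins: read the wrist's pose just before it. camera_params takes no time and is no camera call; for the wrist camera it gives the pose at the moment of the call.
- manip.sign_off(): hands the job in, once; it reports no verdict.
Trained networks look in the newest picture that a camera, given by its name, has taken for a name from the list of things; names that differ only in an ending like _2 or _b are one class to them, and where a whole thing is asked for, a point or a joint stands for the part that bears it (a point fixed in the world has none). Each returns a list of dicts, best first, with "score" (0 to 1); they miss things now and then, are a little off and sometimes report something else, mostly with a low value. They report only what shows in the picture. A call takes as long as a camera call. They do not tell look-alikes from the thing itself.
- manip.cut_out(target, camera): "region" (384x512 bool, what is visible of it) and "rect" ([left, top, width, height] in pixels, round what is visible of it).
- manip.spot_point(target, camera): "at" ([column, row] in pixels: a listed point, or the origin of a listed thing).
The state is a dict: "time": time; "joints": joint angles; "qvel": joint speeds; "tau": joint torques, N m; "ee_pos": TCP position; "tcp_rot": TCP orientation; "wrist_force": force on the tool from outside, world axes, zero at the start; "moment": the same for the moment, N m; "opening": finger opening in m.
Only numpy, scipy, OpenCV 4.12 (cv2) and the standard library are available. Lean on these libraries where they do the work, as an engineer would, in place of code of your own. Each camera call takes 0.05 s, during which the arm holds its last target.

## Task

The four capped culture bottles left standing about on the bench are ready for the incubators: put each one into the rack of its own cap colour - red, blue, yellow and green - upright in an empty cell, standing on the cell's floor. Keep the bottles upright all the way and lower each one well down into its cell before you let go, do not drop it in. The red and the blue bottle that are already racked stay in their cells.

Things in the scene. Friction and masses are not known exactly. Their poses are not given: they have to be found in the camera images.
- bottle_red: loose culture bottle with a red screw cap, upright on the bench: round clear glass body, diameter 28 mm, straw-coloured agar inside; cap 31 mm in diameter (32 over its ribs), from 73 to 94 mm above the foot; 94 mm tall in all, 50 to 100 g. Origin: centre of its foot; z: up, towards the cap; round, so yaw means nothing
- bottle_blue: loose culture bottle with a blue screw cap, upright on the bench: round clear glass body, diameter 28 mm, straw-coloured agar inside; cap 31 mm in diameter (32 over its ribs), from 73 to 94 mm above the foot; 94 mm tall in all, 50 to 100 g. Origin: centre of its foot; z: up, towards the cap; round, so yaw means nothing
- bottle_yellow: loose culture bottle with a yellow screw cap, upright on the bench: round clear glass body, diameter 28 mm, straw-coloured agar inside; cap 31 mm in diameter (32 over its ribs), from 73 to 94 mm above the foot; 94 mm tall in all, 50 to 100 g. Origin: centre of its foot; z: up, towards the cap; round, so yaw means nothing
- bottle_green: loose culture bottle with a green screw cap, upright on the bench: round clear glass body, diameter 28 mm, straw-coloured agar inside; cap 31 mm in diameter (32 over its ribs), from 73 to 94 mm above the foot; 94 mm tall in all, 50 to 100 g. Origin: centre of its foot; z: up, towards the cap; round, so yaw means nothing
- rack_red: red plastic bottle rack, fixed, 101 x 101 mm, 48 mm high: 2 x 2 square cells, open on top, 40 mm wide inside, centred at x, y = +-23.5 mm in its frame, bars 7 mm wide, cell floor 5 mm above the bench; a bottle in a cell stands 51 mm out of it. The (+x, +y) cell already holds racked_red. Origin: centre of its underside, on the bench; z up, x and y along its sides, white strip on its -x side
- rack_blue: blue plastic bottle rack, fixed, 101 x 101 mm, 48 mm high: 2 x 2 square cells, open on top, 40 mm wide inside, centred at x, y = +-23.5 mm in its frame, bars 7 mm wide, cell floor 5 mm above the bench; a bottle in a cell stands 51 mm out of it. The (+x, -y) cell already holds racked_blue. Origin: centre of its underside, on the bench; z up, x and y along its sides, white strip on its -x side
- rack_yellow: yellow plastic bottle rack, fixed, 101 x 101 mm, 48 mm high: 2 x 2 square cells, open on top, 40 mm wide inside, centred at x, y = +-23.5 mm in its frame, bars 7 mm wide, cell floor 5 mm above the bench; a bottle in a cell stands 51 mm out of it. All four are empty. Origin: centre of its underside, on the bench; z up, x and y along its sides, white strip on its -x side
- rack_green: green plastic bottle rack, fixed, 101 x 101 mm, 48 mm high: 2 x 2 square cells, open on top, 40 mm wide inside, centred at x, y = +-23.5 mm in its frame, bars 7 mm wide, cell floor 5 mm above the bench; a bottle in a cell stands 51 mm out of it. All four are empty. Origin: centre of its underside, on the bench; z up, x and y along its sides, white strip on its -x side
- racked_red: red-capped culture bottle that already stands in the red rack, same make and size as the loose one (28 mm body, 31 mm cap, 94 mm tall); it is loose in its cell and stays there. Origin: centre of its foot; z up
- racked_blue: blue-capped culture bottle that already stands in the blue rack, same make and size as the loose one (28 mm body, 31 mm cap, 94 mm tall); it is loose in its cell and stays there. Origin: centre of its foot; z up
Not all that is in view belongs to the job. Several things look just like the rack_green: the one meant starts farthest from the robot's base.

How it is judged:
At the end, for the whole second after the job is handed in: Each of the four bottles stands on the cell floor (within 5 mm) of the rack of its colour, within 36 mm of the rack's centre along each side, leaning under 0.12 rad, released, at rest (under 20 mm/s); both bottles racked before still stand in their racks likewise (x of bottle_red in the frame of rack_red between -0.036 and 0.036 m and y of bottle_red in the frame of rack_red between -0.036 and 0.036 m and z of each of bottle_red, racked_red in the frame of rack_red below 0.01 m and angle between each of bottle_red, bottle_blue, bottle_yellow, bottle_green, racked_red, racked_blue's own z axis and vertical below 0.12 rad and linear speed of each of bottle_red, bottle_blue, bottle_yellow, bottle_green below 0.02 m/s and contact force between the fingers and bottle_red below 0.1 N and x of bottle_blue in the frame of rack_blue between -0.036 and 0.036 m and y of bottle_blue in the frame of rack_blue between -0.036 and 0.036 m and z of each of bottle_blue, racked_blue in the frame of rack_blue below 0.01 m and contact force between the fingers and bottle_blue below 0.1 N and x of bottle_yellow in the frame of rack_yellow between -0.036 and 0.036 m and y of bottle_yellow in the frame of rack_yellow between -0.036 and 0.036 m and z of bottle_yellow in the frame of rack_yellow below 0.01 m and contact force between the fingers and bottle_yellow below 0.1 N and x of bottle_green in the frame of rack_green between -0.036 and 0.036 m and y of bottle_green in the frame of rack_green between -0.036 and 0.036 m and z of bottle_green in the frame of rack_green below 0.01 m and contact force between the fingers and bottle_green below 0.1 N and x of racked_red in the frame of rack_red between -0.036 and 0.036 m and y of racked_red in the frame of rack_red between -0.036 and 0.036 m and x of racked_blue in the frame of rack_blue between -0.036 and 0.036 m and y of racked_blue in the frame of rack_blue between -0.036 and 0.036 m); the robot touches nothing.
It fails at once if a bottle is let go over its rack while its foot is still more than 30 mm above the bench ((horizontal distance between bottle_red and rack_red below 0.06 m and height (world z) of bottle_red above 0.03 m and contact force between the fingers and bottle_red below 0.05 N) or (horizontal distance between bottle_blue and rack_blue below 0.06 m and height (world z) of bottle_blue above 0.03 m and contact force between the fingers and bottle_blue below 0.05 N) or (horizontal distance between bottle_yellow and rack_yellow below 0.06 m and height (world z) of bottle_yellow above 0.03 m and contact force between the fingers and bottle_yellow below 0.05 N) or (horizontal distance between bottle_green and rack_green below 0.06 m and height (world z) of bottle_green above 0.03 m and contact force between the fingers and bottle_green below 0.05 N)).
It fails at once if one of the four bottles is tipped over (leans more than 0.6 rad) (angle between any of bottle_red, bottle_blue, bottle_yellow, bottle_green's own z axis and vertical above 0.6 rad).
It fails at once if a bottle already racked is taken out, knocked over or shifted by more than 20 mm (distance of any of racked_red, racked_blue from where it was at the start of the episode above 0.02 m).
It also fails if it takes over 93 s, if anything falls off the work surface, if the arm or the gripper's body presses on something with over 40 N, if the wrist force passes 120 N, or if a joint passes its speed limit or range.

## Working session

There is one attempt and no reset: what is moved stays moved. The work goes in short steps, Python scripts to look and compute and a tool call to move; the robot and the scene stay as the last step left them, time stands still between calls to the robot, and variables do not carry over. Pictures are saved under pics/ and viewed, and the job is handed in when it is done.

Besides the shell and the picture viewer there is one more tool, called after "Call:" in YAML: its name, and indented under it one key for each argument. carry_out: Moves the arm, as the interface text tells. Its arguments: {"type":"object","properties":{"moves":{"type":"array"},"grip":{"type":"number"},"squeeze":{"type":"number"}},"required":["moves"]}

```bash
mkdir -p pics
python3 - <<'E'
from workcell import manip
import cv2
print(manip.observe(), manip.finger_overhang)
for n in ("side","top","wrist"):
    im=manip.camera(n); cv2.imwrite(f"pics/{n}0.png",im)
    p=manip.camera_params(n); print(n,p)
E
```

```text
{'time': 0.0, 'joints': array([-9.76388044e-01,  3.85568686e-01,  6.61718515e-03, -4.92738845e-04,
       -1.19401406e+00, -2.58605462e-01]), 'qvel': array([-0.00041349,  0.00124089,  0.0002104 ,  0.0005327 , -0.00038278,
        0.00093146]), 'tau': array([-9.93564172e-04, -3.92292202e+01,  1.88395000e+01,  4.18604672e+00,
       -4.76466928e-03, -1.83275603e-06]), 'ee_pos': array([ 0.20578425, -0.58954358,  0.2382118 ]), 'tcp_rot': array([-1.67023920e-01,  9.85952221e-01,  1.08218266e-03, -2.40222564e-04]), 'wrist_force': array([-0.34887966, -0.79673913, -0.47388423]), 'moment': array([-0.00835231, -0.05631996, -0.00231986]), 'opening': 0.08523844250917242} 0.008
side {'fx': 498.17160523764227, 'fy': 498.17160523764227, 'cx': 258.8799434239758, 'cy': 182.37106563358108, 'k1': -0.0859867713710408, 'world_from_camera': array([[-0.75366229, -0.48370599,  0.44499626, -0.17486122],
       [-0.65707442,  0.53832448, -0.52769305,  0.70928202],
       [ 0.01569591, -0.69009801, -0.72354569,  1.01288809],
       [ 0.        ,  0.        ,  0.        ,  1.        ]])}
top {'fx': 348.79059152
[... 180 characters left out ...]
,  0.33947764],
       [-0.99934463, -0.00203917, -0.03614081,  0.01165898],
       [ 0.03617915, -0.08873339, -0.99539814,  0.94268051],
       [ 0.        ,  0.        ,  0.        ,  1.        ]])}
wrist {'fx': 321.67418859594227, 'fy': 321.67418859594227, 'cx': 254.6372901532257, 'cy': 192.29734049319558, 'k1': 0.02684054328080895, 'world_from_camera': array([[-3.28740088e-01,  8.93837496e-01,  3.04933576e-01,
         1.27939673e-01],
       [ 9.44420193e-01,  3.10902649e-01,  1.06817796e-01,
        -6.17826350e-01],
       [ 6.73094536e-04,  3.23100718e-01, -9.46364345e-01,
         3.72542706e-01],
       [ 0.00000000e+00,  0.00000000e+00,  0.00000000e+00,
         1.00000000e+00]])}
```

View pics/top0.png

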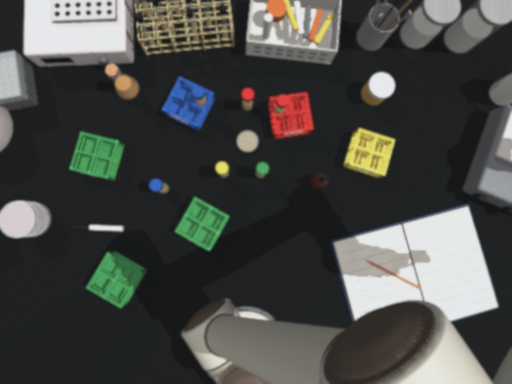

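View pics/side0.png

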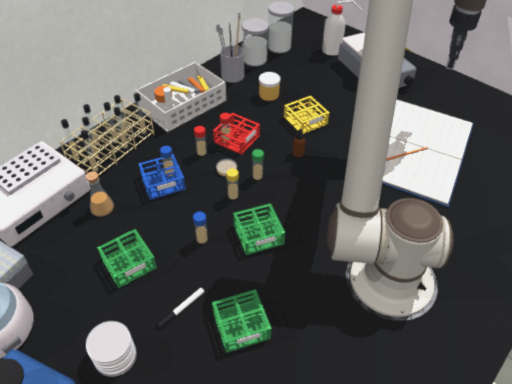

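View pics/wrist0.png

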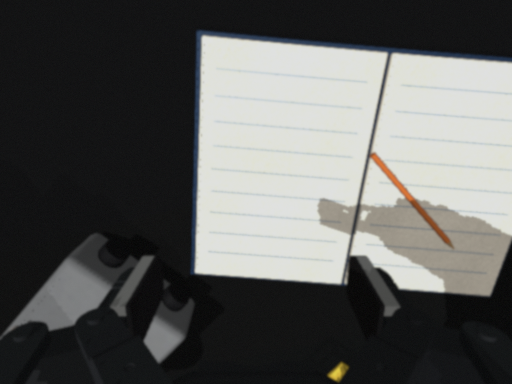

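```bash
cat > h.py <<'E'
import numpy as np, cv2
from workcell import manip
def proj(P,p):
    P=np.atleast_2d(P); T=np.linalg.inv(p['world_from_camera'])
    c=P@T[:3,:3].T+T[:3,3]; s=c[:,:2]/c[:,2:]
    r2=(s**2).sum(1,keepdims=True); s=s*(1+p['k1']*r2)
    return s*[p['fx'],p['fy']]+[p['cx'],p['cy']]
def unproj(uv,p,z):
    d=(np.array(uv,float)-[p['cx'],p['cy']])/[p['fx'],p['fy']]; s=d.copy()
    for _ in range(20): s=d/(1+p['k1']*(s**2).sum())
    W=p['world_from_camera']; v=W[:3,:3]@np.r_[s,1]; o=W[:3,3]
    return o+v*(z-o[2])/v[2]
E
python3 - <<'E'
from h import *
out={}
for cam in ("top","side"):
    im=manip.camera(cam).copy(); p=manip.camera_params(cam); raw=im.copy()
    for n in ["rack_red","rack_blue","rack_yellow","rack_green","bottle_red","bottle_blue","bottle_yellow","bottle_green"]:
        for i,r in enumerate(manip.cut_out(n,cam)):
            if r['score']<.2: continue
            print(cam,n,i,round(r['score'],2),r['rect'])
            out[f"{cam}|{n}|{i}"]=r['region']
            cs,_=cv2.findContours(r['region'].astype(np.uint8),cv2.RETR_EXTERNAL,cv2.CHAIN_APPROX_NONE)
            cv2.drawContours(im,cs,-1,(255,0,255),1)
        for r in manip.spot_point(n,cam):
            if r['score']<.2: continue
            print('   pt',n,round(r['score'],2),np.round(r['at'],1), np.round(unproj(r['at'],p,0),3))
    cv2.imwrite(f"pics/{cam}1.png",cv2.resize(im[60:320,60:420] if cam=="top" else im[60:360,80:400],None,fx=2,fy=2))
    out[cam]=raw
np.savez('m.npz',**out); print(manip.observe()['time'])
E
```

```text
top rack_red 0 0.72 [269.5, 91.5, 39.3, 47.7]
top rack_red 1 0.37 [148.7, 177.8, 19.2, 10.9]
   pt rack_red 0.57 [290.7 118.4] [ 0.617 -0.128 -0.   ]
top rack_blue 0 0.86 [165.7, 78.5, 51.0, 47.9]
top rack_blue 1 0.35 [254.8, 161.6, 15.2, 17.2]
top rack_blue 2 0.27 [276.3, 96.1, 9.0, 16.9]
   pt rack_blue 0.95 [191.1 106.5] [0.648 0.148 0.   ]
top rack_yellow 0 0.66 [341.8, 129.0, 52.9, 45.5]
   pt rack_yellow 0.6 [366.7 155.2] [ 0.515 -0.339  0.   ]
   pt rack_yellow 0.31 [190.1 109.3] [0.64 0.15 0.  ]
top rack_green 0 0.87 [176.7, 199.7, 51.9, 50.5]
top rack_green 1 0.83 [84.0, 251.1, 63.0, 58.3]
top rack_green 2 0.62 [68.9, 132.1, 54.9, 50.7]
   pt rack_green 0.94 [ 99.8 158.4] [0.502 0.391 0.   ]
   pt rack_green 0.68 [121.9 277. ] [0.187 0.322 0.   ]
   pt rack_green 0.55 [203.1 227.9] [0.315 0.111 0.   ]
top bottle_red 0 0.73 [242.4, 91.5, 11.0, 20.1]
   pt bottle_red 0.51 [249.3 109.7] [ 0.641 -0.013  0.   ]
top bottle_blue 0 0.6 [148.0, 178.7, 21.7, 13.1]
top bottle_blue 1 0.6 [243.5, 90.8, 10.2, 21.0]
   pt bottle_blue 0.52 [163.8 189.9] [0.417 0.217 0.   ]
top bottle_yellow
[... 745 characters left out ...]
[239.  326.8] [0.191 0.333 0.   ]
   pt rack_green 0.87 [257.5 237.5] [0.323 0.119 0.   ]
   pt rack_green 0.6 [131.1 262. ] [0.504 0.382 0.   ]
side bottle_red 0 0.63 [196.8, 125.4, 8.2, 29.3]
   pt bottle_red 0.8 [203.7 151.5] [ 0.654 -0.015  0.   ]
side bottle_blue 0 0.87 [192.1, 213.1, 15.1, 28.9]
   pt bottle_blue 0.74 [198.4 241.5] [0.426 0.228 0.   ]
side bottle_yellow 0 0.75 [222.8, 165.9, 16.4, 36.1]
side bottle_yellow 1 0.66 [155.9, 145.5, 19.9, 26.8]
   pt bottle_yellow 0.82 [231.3 197.7] [0.466 0.064 0.   ]
   pt bottle_yellow 0.74 [132.9 263.9] [0.496 0.383 0.   ]
side bottle_green 0 0.58 [252.8, 150.8, 7.0, 29.0]
   pt bottle_green 0.71 [257.5 177.7] [ 0.463 -0.041  0.   ]
1.85
```

```bash
cat > fit.py <<'E'
from h import *
from scipy.optimize import minimize
m=np.load('m.npz'); P={c:manip.camera_params(c) for c in("top","side")}
hues={'red':[(0,8),(172,180)],'blue':[(105,125)],'yellow':[(22,34)],'green':[(50,80)]}
def mask(im,c):
    h=cv2.cvtColor(im,cv2.COLOR_BGR2HSV); o=np.zeros(h.shape[:2],bool)
    for a,b in hues[c]: o|=(h[...,0]>=a)&(h[...,0]<=b)
    return o&(h[...,1]>130)&(h[...,2]>35)
def comps(c,cam):
    n,l,s,ce=cv2.connectedComponentsWithStats(mask(m[cam],c).astype(np.uint8))
    return [(l==i,s[i],ce[i]) for i in range(1,n) if s[i][4]>25]
if __name__=="__main__":
    for c in hues:
        for cam in P:
            for _,s,ce in comps(c,cam): print(c,cam,s,np.round(ce,1),np.round(unproj(ce,P[cam],.084),3))
    print(np.round(proj([0,0,0],P['top'])))
    im=cv2.resize(m['top'][60:320,60:420],None,fx=2.2,fy=2.2,interpolation=cv2.INTER_CUBIC); cv2.imwrite('pics/topz.png',im)
E
python3 fit.py
```

```text
red top [241  87  14  15 171] [247.4  93.8] [ 0.655 -0.006  0.084]
red top [ 267   91   48   48 1734] [290.5 114.4] [ 0.603 -0.115  0.084]
red side [332   5  10   9  76] [336.5   9.2] [ 0.789 -0.886  0.084]
red side [ 212  112   49   43 1236] [235.3 132.3] [ 0.576 -0.072  0.084]
red side [193 125  13  13 135] [199.3 131. ] [ 0.656 -0.007  0.084]
blue top [ 161   76   54   55 1698] [188.2 102. ] [0.632 0.143 0.084]
blue top [148 178  15  15 167] [154.8 184.5] [0.423 0.221 0.084]
blue side [ 138  145   48   55 1329] [161.5 174.8] [0.604 0.181 0.084]
blue side [192 211  15  15 178] [199.3 217.8] [0.426 0.217 0.084]
blue side [   4  350   72   34 1073] [ 37.2 370.2] [0.386 0.694 0.084]
yellow top [284   0  13  30 115] [290.6  14.8] [ 0.869 -0.118  0.084]
yellow top [315  15  18  28 132] [323.4  28.4] [ 0.834 -0.204  0.084]
yellow top [ 343  128   51   50 1605] [368.5 151. ] [ 0.51  -0.312  0.084]
yellow top [215 161  14  14 152] [221.3 167.3] [0.467 0.059 0.084]
yellow side [197  76  12  14  68] [202.5  82.4] [ 0.82  -0.18   0.084]
yellow side [168  85  20   8  65] [178.4  89. ] [ 0.851 
[... 167 characters left out ...]
p [  70  133   53   46 1544] [ 97.4 155.7] [0.494 0.363 0.084]
green top [257 163  11  10  65] [262.1 167.5] [ 0.467 -0.042  0.084]
green top [176 198  42  39 506] [195.2 218.7] [0.34  0.122 0.084]
green top [203 214  25  37 107] [216.5 233.4] [0.304 0.07  0.084]
green top [193 229  14  15 105] [199.3 235.4] [0.299 0.111 0.084]
green top [  87  252   48   55 1120] [110.5 281.4] [0.191 0.321 0.084]
green side [252 149  12  12 119] [257.5 154.4] [ 0.468 -0.045  0.084]
green side [ 233  204   52   51 1611] [258.3 228.5] [0.298 0.147 0.084]
green side [  97  229   59   59 1739] [126.8 257.9] [0.464 0.408 0.084]
green side [ 212  290   60   62 2301] [240.9 319.8] [0.168 0.35  0.084]
[[244. 349.]]
```

View pics/topz.png

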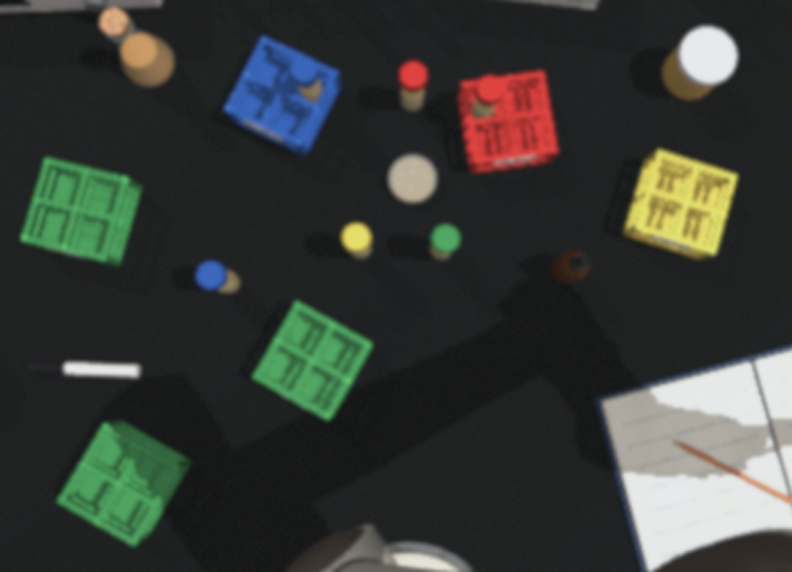

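View pics/side1.png

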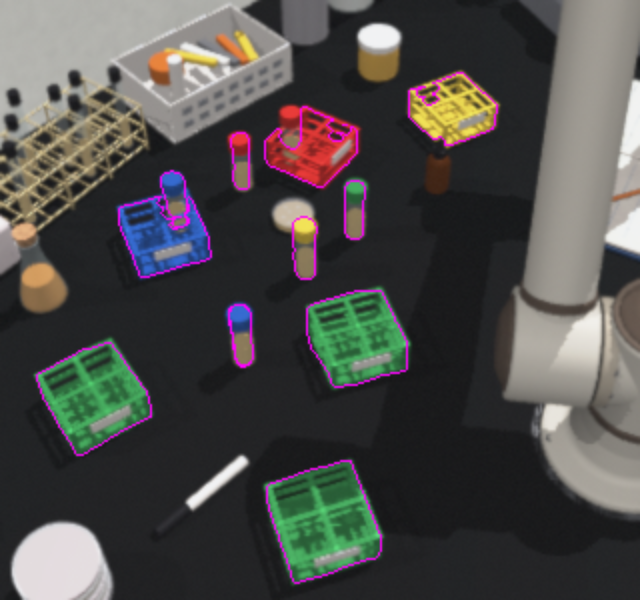

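```bash
cat > fit2.py <<'E'
from fit import *
init={'red':(.616,-.123),'blue':(.647,.15),'yellow':(.521,-.342),'green':(.502,.387)}
occ={'red':(1,1),'blue':(1,-1)}
S=4
def hull(x,y,t,p):
    R=np.array([[np.cos(t),-np.sin(t)],[np.sin(t),np.cos(t)]])
    pts=[np.r_[R@[a,b]+[x,y],z] for a in(-.0505,.0505) for b in(-.0505,.0505) for z in(0,.048)]
    return cv2.convexHull(proj(pts,p).astype(np.float32))
def sd(poly,pts): return np.array([cv2.pointPolygonTest(poly,(float(a),float(b)),True) for a,b in pts])
def draw(poly,shape):
    o=np.zeros(shape,np.uint8); cv2.fillPoly(o,[np.round((poly.reshape(-1,2)*8+0)).astype(np.int32)],255,shift=3); return o
res={}
if __name__=="__main__":
  vis={c:cv2.resize(m[c],None,fx=3,fy=3,interpolation=cv2.INTER_CUBIC) for c in P}
  for c,(x0,y0) in init.items():
    data={}
    for cam,p in P.items():
        q=proj([x0,y0,.03],p)[0]
        M=mask(m[cam],c); yy,xx=np.mgrid[:384,:512]; near=np.hypot(xx-q[0],yy-q[1])<42
        cs=[k for k in comps(c,cam) if np.hypot(*(k[2]-q))<25]
        k=max(cs,key=lambda k:k[1][4])[0].astype(np.uint8)
        ct,_=cv2.findContours(k,cv2.RETR_EXTERNAL,cv2.CHAIN_APPROX_NONE); ct=np.vstack(ct).reshape(-1,2)
        h=cv2.convexHull(ct)
        data[cam]=ct[np.abs(sd(h,ct))<60], k
    best=None
    def cost(v,full=False):
        tot=0;o={}
        for cam,p in P.items():
            H=hull(*v,p); b=[]
            # sampled model edges vs mask signed distance
            d=dist[cam]; pts=H.reshape(-1,2); e=[]
            for i in range(len(pts)):
                e.append(pts[i]+(pts[(i+1)%len(pts)]-pts[i])*np.linspace(0,1,25)[:,None])
            e=np.vstack(e).astype(np.float32)
            val=cv2.remap(d,e[:,:1],e[:,1:],cv2.INTER_LINEAR).ravel()
            r=np.minimum(np.abs(val),3); o[cam]=r.mean(); tot+=(r**2).mean()
        return o if full else tot
    dist={}
    for cam in P:
        k=cv2.morphologyEx(data[cam][1],cv2.MORPH_CLOSE,np.ones((5,5)))
        ct,_=cv2.findContours(k,cv2.RETR_EXTERNAL,cv2.CHAIN_APPROX_NONE)
        big=np.zeros((384,512),np.uint8); cv2.drawContours(big,ct,-1,1,-1)
        dist[cam]=(cv2.distanceTransform(big,2,5)-cv2.distanceTransform(1-big,2,5)).astype(np.float32)
        dist[cam]-=np.sign(dist[cam])*.5
    for t in np.linspace(-np.pi/4,np.pi/4,9)[:-1]:
        r=minimize(cost,[x0,y0,t],method='Nelder-Mead',options=dict(initial_simplex=[[x0,y0,t],[x0+.01,y0,t],[x0,y0+.01,t],[x0,y0,t+.15]],xatol=1e-4,fatol=1e-5))
        if best is None or r.fun<best.fun: best=r
    print(c,np.round(best.x,4),round(best.fun,3),cost(best.x,True))
    for cam,p in P.items():
        cv2.polylines(vis[cam],[np.round(hull(*best.x,p)*3+1).astype(np.int32)],True,(255,0,255),1)
        x,y,t=best.x
        for a in(-1,1):
            for b in(-1,1):
                w=[x+.0235*(a*np.cos(t)-b*np.sin(t)),y+.0235*(a*np.sin(t)+b*np.cos(t)),.048]
                u=proj(w,p)[0]*3+1; cv2.circle(vis[cam],tuple(int(s) for s in u),3,(255,255,255),-1)
                if cam=='top': print('  ',a,b,np.round(w[:2],4))
  cv2.imwrite('pics/f_top.png',vis['top'][210:570,180:980][:, :800]); cv2.imwrite('pics/f_side.png',cv2.resize(vis['side'][270:900,270:1010],None,fx=.9,fy=.9))
E
python3 fit2.py
```

```text
red [ 0.6196 -0.122   0.1422] 1.993 {'top': np.float32(0.8982676), 'side': np.float32(0.60621166)}
   -1 -1 [ 0.5996 -0.1486]
   -1 1 [ 0.593  -0.1021]
   1 -1 [ 0.6462 -0.142 ]
   1 1 [ 0.6395 -0.0954]
blue [ 0.65    0.1504 -0.431 ] 1.81 {'top': np.float32(0.8785985), 'side': np.float32(0.561395)}
   -1 -1 [0.6189 0.1388]
   -1 1 [0.6385 0.1816]
   1 -1 [0.6616 0.1192]
   1 1 [0.6812 0.1619]
yellow [ 0.5174 -0.3343 -0.3184] 0.878 {'top': np.float32(0.46188354), 'side': np.float32(0.515157)}
   -1 -1 [ 0.4877 -0.3493]
   -1 1 [ 0.5024 -0.3047]
   1 -1 [ 0.5324 -0.364 ]
   1 1 [ 0.5471 -0.3194]
green [ 0.5049  0.3892 -0.2551] 1.394 {'top': np.float32(0.8791098), 'side': np.float32(0.3681935)}
   -1 -1 [0.4762 0.3724]
   -1 1 [0.4881 0.4179]
   1 -1 [0.5217 0.3605]
   1 1 [0.5335 0.406 ]
```

View pics/f_top.png

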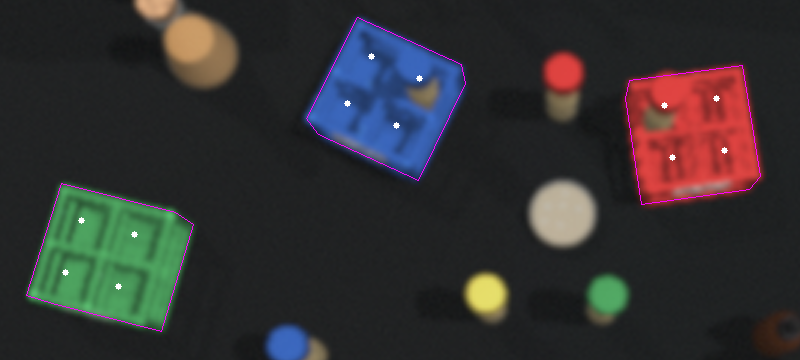

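View pics/f_side.png

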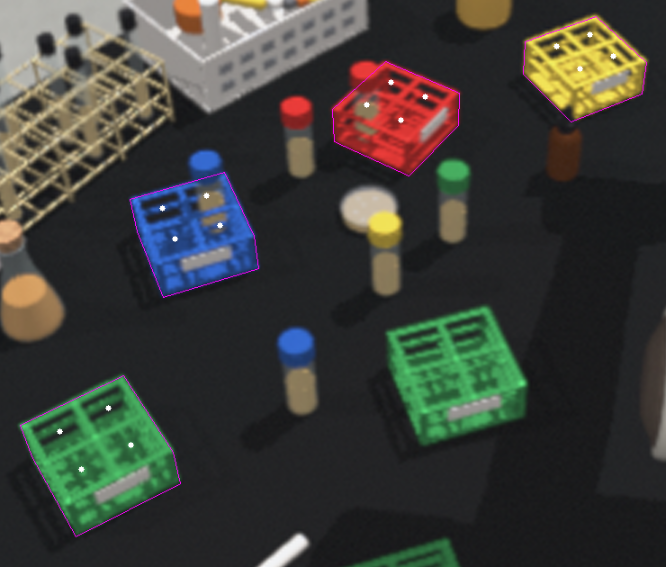

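Green-rack candidates in the top view are (97,156), (202,223) and (116,278), with the robot base at (244,349). The first one, at world (0.505, 0.389) and 0.64 m from the base, is the farthest, and the enlarged crop shows it with four empty cells. The others are 0.34 and 0.38 m away. The loose caps in the top view are red (247,94), blue (155,184), yellow (221,167) and green (262,167). Both cameras agree on them within about 4 mm. I'll start with yellow.

```bash
cat > d.py <<'E'
import sys
from h import *
from scipy.spatial.transform import Rotation as R
s=manip.observe(); r=R.from_quat(s['tcp_rot']); t=np.array([float(a) for a in sys.argv[1:4]])
d=t-s['ee_pos']
yaw=np.arctan2(*r.as_matrix()[1::-1,1])
print('t',s['time'],'tcp',s['ee_pos'].round(4),'open',round(s['opening'],4),'F',s['wrist_force'].round(1),'yaw',round(yaw,3),'tilt',r.as_matrix()[:2,2].round(4))
dd=r.inv().apply(d)*1000; print('delta tool mm',dd.round(1),'norm',np.linalg.norm(dd).round(1), '/20',(dd/20).round(2),'/15',(dd/15).round(2),'/10',(dd/10).round(2))
E
python3 d.py .4665 .0585 .2
```

```text
t 1.85 tcp [ 0.206  -0.5901  0.2393] open 0.0851 F [-0.3 -0.4  0.6] yaw 1.907 tilt [-0.  0.]
delta tool mm [-459.7  526.5   39.3] norm 700.0 /20 [-22.99  26.32   1.97] /15 [-30.65  35.1    2.62] /10 [-45.97  52.65   3.93]
```

Call:
carry_out:
  moves:
    - [-10,11,1,0]
    - [-20,23,2,0]
    - [-26,30,2,0]
    - [-26,30,2,0]
    - [-26,30,2,0]
    - [-26,30,2,0]
    - [-26,30,2,0]
    - [-26,30,2,0]
    - [-26,30,2,0]
    - [-26,30,2,0]
    - [-26,30,2,0]
    - [-26,30,2,0]
    - [-26,30,2,0]
    - [-26,30,2,0]
    - [-26,30,2,0]
    - [-26,30,2,0]
    - [-26,30,2,0]
    - [-20,23,2,0]
    - [-13,15,2,0]
    - [-6,5,2,0]
  grip: 65
  squeeze: 40

```text
time: 3.85
ee_pos: [0.4657, 0.0606, 0.2003]
tcp_rot: [-0.168, 0.986, 0.0, 0.0]
wrist_force: [0.0, -0.1, 0.1]
opening: 0.0646
```

```bash
python3 d.py .4665 .0585 .2
python3 - <<'E'
from h import *
p=manip.camera_params('wrist'); im=manip.camera('wrist')
c={'yellow':(.4665,.0585),'green':(.4675,-.0435)}
for k,(x,y) in c.items():
    for z in (0.094,0.073):
        u=proj([x,y,z],p)[0]; print(k,z,u.round(1)); 
        if abs(u).max()<2000: cv2.circle(im,(int(u[0]),int(u[1])),3,(255,0,255),-1)
cv2.imwrite('pics/w1.png',im)
E
```

```text
t 3.85 tcp [0.4657 0.0606 0.2003] open 0.0646 F [ 0.  -0.1  0.1] yaw 1.909 tilt [0.0003 0.0002]
delta tool mm [-0.  -2.2  0.3] norm 2.3 /20 [-0.   -0.11  0.01] /15 [-0.   -0.15  0.02] /10 [-0.   -0.22  0.03]
yellow 0.094 [253.  193.2]
yellow 0.073 [253.2 185.2]
green 0.094 [124.8 152. ]
green 0.073 [134.7 146.7]
```

View pics/w1.png

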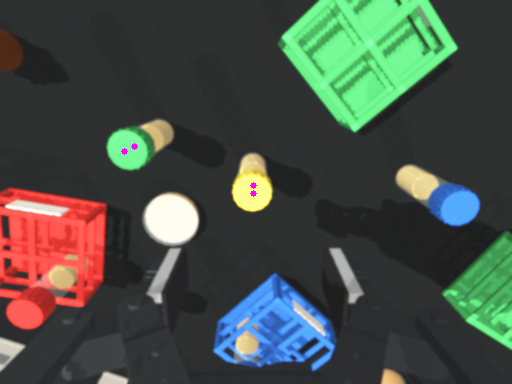

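The wrist view puts the yellow cap at (252,191). My predicted cap top was (253,193), so I can descend.

Call:
carry_out:
  moves:
    - [0,-2,10,0]
    - [0,0,20,0]
    - [0,0,25,0]
    - [0,0,25,0]
    - [0,0,20,0]
    - [0,0,15,0]
    - [0,0,9,0]
    - [0,0,5,0]
    - [0,0,0,0]

```text
time: 4.8
ee_pos: [0.466, 0.0562, 0.071]
tcp_rot: [-0.167, 0.986, -0.0, -0.0]
wrist_force: [-0.1, -0.3, -0.6]
opening: 0.0654
```

Call:
carry_out:
  moves:
    - [0,0,0,0]
    - [0,0,0,0]
    - [0,0,0,0]
    - [0,0,0,0]
    - [0,0,0,0]
    - [0,0,0,0]
  grip: 20

```text
time: 5.4
ee_pos: [0.467, 0.0572, 0.072]
tcp_rot: [-0.167, 0.986, 0.0, 0.001]
wrist_force: [-0.5, 1.4, 5.5]
opening: 0.0295
```

Call:
carry_out:
  moves:
    - [0,0,-5,0]
    - [0,0,-12,0]
    - [0,0,-20,0]
    - [0,0,-25,0]
    - [0,0,-25,0]
    - [0,0,-20,0]
    - [0,0,-15,0]
    - [0,0,-8,0]
    - [0,0,0,0]

```text
time: 6.3
ee_pos: [0.4665, 0.057, 0.202]
tcp_rot: [-0.167, 0.986, 0.0, 0.001]
wrist_force: [-0.4, 0.1, -0.7]
opening: 0.0292
```

```bash
python3 d.py .5024 -.3047 .2
python3 - <<'E'
from h import *
im=manip.camera('side'); cv2.imwrite('pics/s2.png',cv2.resize(im[60:300,150:400],None,fx=2.4,fy=2.4))
E
```

```text
t 6.3 tcp [0.4665 0.057  0.202 ] open 0.0292 F [-0.4  0.1 -0.7] yaw 1.907 tilt [0.0014 0.0008]
delta tool mm [  85.3 -353.3    1.7] norm 363.5 /20 [  4.27 -17.67   0.09] /15 [  5.69 -23.55   0.12] /10 [  8.53 -35.33   0.17]
```

View pics/s2.png

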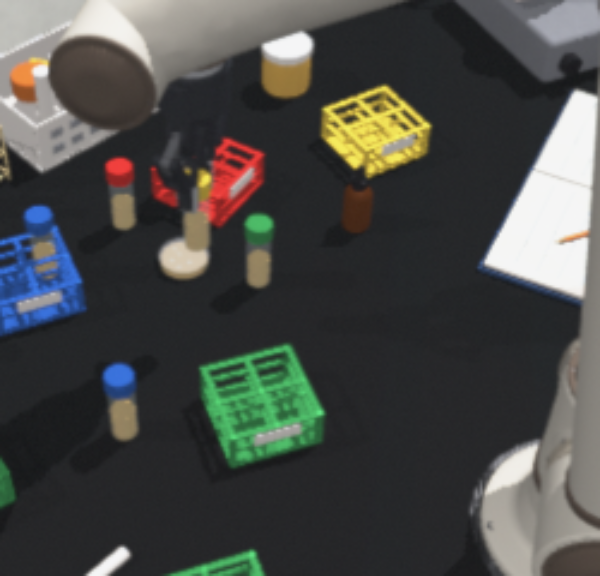

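The yellow bottle is held upright by the cap at about (197,185) in the crop. Next I carry it to the yellow rack.

Call:
carry_out:
  moves:
    - [2,-8,0,0]
    - [4,-15,0,0]
    - [5,-22,0,0]
    - [6,-25,0,0]
    - [6,-25,0,0]
    - [6,-25,0,0]
    - [6,-25,0,0]
    - [6,-25,0,0]
    - [6,-25,0,0]
    - [6,-25,0,0]
    - [6,-25,0,0]
    - [6,-25,0,0]
    - [6,-25,0,0]
    - [6,-25,0,0]
    - [5,-18,0,0]
    - [3,-11,0,0]
    - [0,-4,0,0]
    - [0,0,0,0]

```text
time: 8.15
ee_pos: [0.5021, -0.3045, 0.2006]
tcp_rot: [-0.167, 0.986, 0.0, -0.001]
wrist_force: [0.4, 0.8, -0.7]
opening: 0.0293
```

```bash
python3 d.py .5024 -.3047 .0785
python3 - <<'E'
from h import *
p=manip.camera_params('wrist'); im=manip.camera('wrist').copy()
for z in(.048,):
    for a in(-1,1):
        for b in(-1,1):
            t=-.3184;w=[.5174+.0235*(a*np.cos(t)-b*np.sin(t)),-.3343+.0235*(a*np.sin(t)+b*np.cos(t)),z]
            u=proj(w,p)[0]; cv2.circle(im,(int(u[0]),int(u[1])),3,(255,0,255),-1)
im2=manip.camera('top')
cv2.imwrite('pics/w2.png',np.hstack([im,cv2.resize(im2[90:250,270:430],(384,384))])[:, :800])
E
```

```text
t 8.15 tcp [ 0.5021 -0.3045  0.2006] open 0.0293 F [ 0.4  0.8 -0.7] yaw 1.906 tilt [-0.0012  0.0006]
delta tool mm [ -0.3  -0.3 122.1] norm 122.1 /20 [-0.02 -0.02  6.1 ] /15 [-0.02 -0.02  8.14] /10 [-0.03 -0.03 12.21]
```

View pics/w2.png

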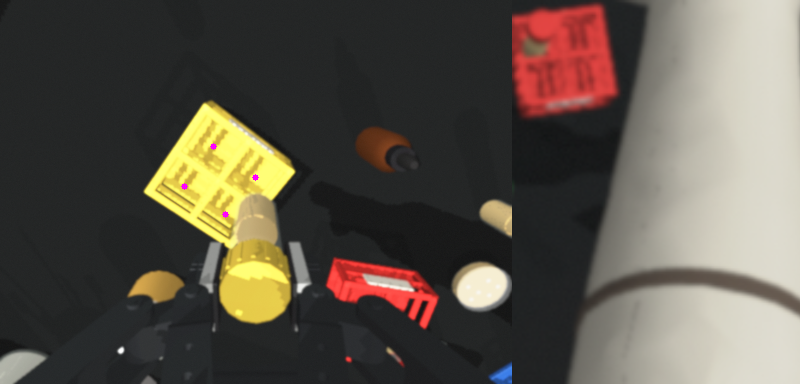

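Call:
carry_out:
  moves:
    - [0,0,8,0]
    - [0,0,16,0]
    - [0,0,20,0]
    - [0,0,20,0]
    - [0,0,18,0]
    - [0,0,14,0]
    - [0,0,10,0]
    - [0,0,8,0]
    - [0,0,5,0]
    - [0,0,3,0]
    - [0,0,0,0]
    - [0,0,0,0]

```text
time: 9.45
ee_pos: [0.5027, -0.3046, 0.0798]
tcp_rot: [-0.167, 0.986, -0.0, 0.0]
wrist_force: [-0.4, -0.4, -1.0]
opening: 0.029
```

```bash
python3 d.py .5024 -.3047 .0765
python3 - <<'E'
from h import *
im=manip.camera('side'); cv2.imwrite('pics/s3.png',cv2.resize(im[50:200,230:400],None,fx=3.5,fy=3.5))
E
```

```text
t 9.45 tcp [ 0.5027 -0.3046  0.0798] open 0.029 F [-0.4 -0.4 -1. ] yaw 1.907 tilt [ 0.0009 -0.0004]
delta tool mm [ 0.3 -0.   3.3] norm 3.3 /20 [ 0.02 -0.    0.16] /15 [ 0.02 -0.    0.22] /10 [ 0.03 -0.    0.33]
```

View pics/s3.png

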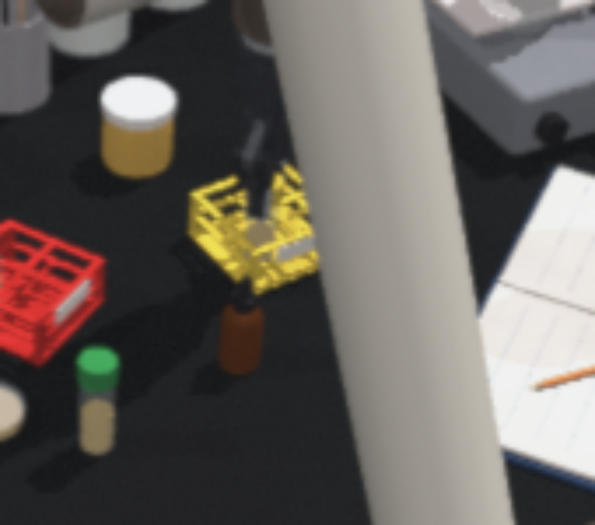

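Call:
carry_out:
  moves:
    - [0,0,1,0]
    - [0,0,1,0]
    - [0,0,0,0]

```text
time: 9.8
ee_pos: [0.5023, -0.3044, 0.0773]
tcp_rot: [-0.167, 0.986, 0.0, -0.0]
wrist_force: [-0.1, 0.1, 0.2]
opening: 0.0294
```

Call:
carry_out:
  moves:
    - [0,0,0,0]
    - [0,0,0,0]
    - [0,0,0,0]
    - [0,0,0,0]
    - [0,0,0,0]
    - [0,0,0,0]
  grip: 60

```text
time: 10.4
ee_pos: [0.5024, -0.3044, 0.0773]
tcp_rot: [-0.167, 0.986, -0.0, 0.0]
wrist_force: [0.5, 0.2, 1.0]
opening: 0.0597
```

Call:
carry_out:
  moves:
    - [0,0,-6,0]
    - [0,0,-14,0]
    - [0,0,-22,0]
    - [0,0,-25,0]
    - [0,0,-25,0]
    - [0,0,-20,0]
    - [0,0,-10,0]
    - [0,0,0,0]

```text
time: 11.2
ee_pos: [0.5031, -0.3047, 0.2011]
tcp_rot: [-0.167, 0.986, -0.001, 0.002]
wrist_force: [0.7, -0.9, 0.2]
opening: 0.0599
```

```bash
python3 d.py .4675 -.0435 .2
python3 - <<'E'
from h import *
im=manip.camera('wrist'); cv2.imwrite('pics/w3.png',im)
E
```

```text
t 11.2 tcp [ 0.5031 -0.3047  0.2011] open 0.0599 F [ 0.7 -0.9  0.2] yaw 1.907 tilt [ 0.0034 -0.0011]
delta tool mm [-52.5 258.3   0.7] norm 263.6 /20 [-2.62 12.91  0.03] /15 [-3.5  17.22  0.04] /10 [-5.25 25.83  0.07]
```

View pics/w3.png

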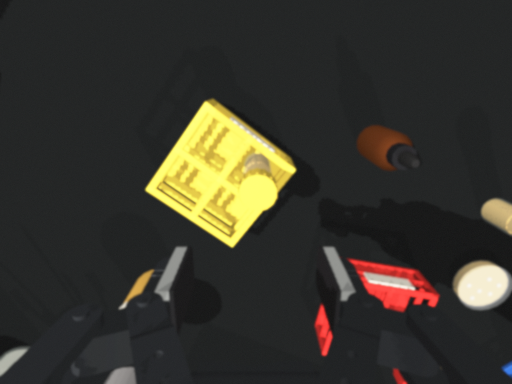

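The yellow bottle stands upright in its cell, with the cap at (258,192). Green is next.

Call:
carry_out:
  moves:
    - [-2,10,0,0]
    - [-4,20,0,0]
    - [-6,30,0,0]
    - [-7,33,0,0]
    - [-7,33,0,0]
    - [-7,33,0,0]
    - [-7,33,0,0]
    - [-6,30,0,0]
    - [-4,20,0,0]
    - [-2,11,0,0]
    - [0,5,0,0]
    - [0,0,0,0]

```text
time: 12.45
ee_pos: [0.4661, -0.0435, 0.1989]
tcp_rot: [-0.167, 0.986, -0.0, -0.001]
wrist_force: [0.1, -0.6, -0.3]
opening: 0.0603
```

```bash
python3 d.py .4675 -.0435 .071
```

```text
t 12.45 tcp [ 0.4661 -0.0435  0.1989] open 0.0603 F [ 0.1 -0.6 -0.3] yaw 1.907 tilt [-0.001  -0.0002]
delta tool mm [ -1.5  -0.5 127.9] norm 127.9 /20 [-0.08 -0.02  6.39] /15 [-0.1  -0.03  8.53] /10 [-0.15 -0.05 12.79]
```

Call:
carry_out:
  moves:
    - [-1,0,10,0]
    - [0,0,20,0]
    - [0,0,25,0]
    - [0,0,25,0]
    - [0,0,20,0]
    - [0,0,15,0]
    - [0,0,9,0]
    - [0,0,4,0]
    - [0,0,0,0]

```text
time: 13.35
ee_pos: [0.4674, -0.0438, 0.0709]
tcp_rot: [-0.167, 0.986, -0.0, -0.0]
wrist_force: [0.0, -0.8, 0.8]
opening: 0.0603
```

Call:
carry_out:
  moves:
    - [0,0,0,0]
    - [0,0,0,0]
    - [0,0,0,0]
    - [0,0,0,0]
    - [0,0,0,0]
    - [0,0,0,0]
  grip: 20

```text
time: 13.95
ee_pos: [0.4681, -0.0432, 0.0721]
tcp_rot: [-0.167, 0.986, -0.0, 0.001]
wrist_force: [0.1, 1.4, 6.0]
opening: 0.0294
```

Call:
carry_out:
  moves:
    - [0,0,-5,0]
    - [0,0,-12,0]
    - [0,0,-20,0]
    - [0,0,-25,0]
    - [0,0,-25,0]
    - [0,0,-20,0]
    - [0,0,-15,0]
    - [0,0,-8,0]
    - [0,0,0,0]

```text
time: 14.85
ee_pos: [0.4676, -0.0433, 0.202]
tcp_rot: [-0.167, 0.986, 0.0, 0.001]
wrist_force: [-0.4, -0.7, -0.6]
opening: 0.0293
```

```bash
python3 d.py .5217 .3605 .2
python3 - <<'E'
from h import *
im=manip.camera('side'); w=manip.camera('wrist'); cv2.imwrite('pics/s4.png',np.hstack([cv2.resize(im[60:300,150:400],(400,384)),w[:,100:500]]))
E
```

```text
t 14.85 tcp [ 0.4676 -0.0433  0.202 ] open 0.0293 F [-0.4 -0.7 -0.6] yaw 1.906 tilt [0.0016 0.0005]
delta tool mm [-184.1  363.5    2.3] norm 407.5 /20 [-9.2  18.17  0.11] /15 [-12.27  24.23   0.15] /10 [-18.41  36.35   0.23]
```

View pics/s4.png

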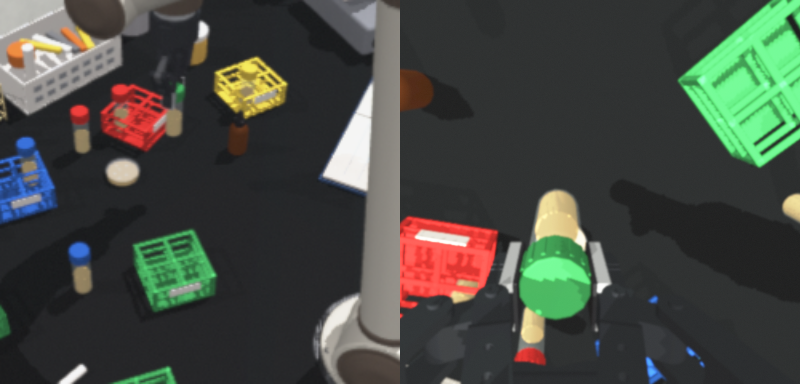

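The green bottle is held upright, with its cap at about (178,92) in the left crop, and the yellow one is still in its rack. Next I carry green to the far green rack.

Call:
carry_out:
  moves:
    - [-4,8,0,0]
    - [-8,16,0,0]
    - [-11,22,0,0]
    - [-13,26,0,0]
    - [-13,26,0,0]
    - [-13,26,0,0]
    - [-13,26,0,0]
    - [-13,26,0,0]
    - [-13,26,0,0]
    - [-13,26,0,0]
    - [-13,26,0,0]
    - [-13,26,0,0]
    - [-13,26,0,0]
    - [-12,22,0,0]
    - [-10,18,0,0]
    - [-6,11,0,0]
    - [-3,6,0,0]
    - [0,0,0,0]

```text
time: 16.75
ee_pos: [0.5212, 0.3604, 0.2005]
tcp_rot: [-0.167, 0.986, -0.0, -0.001]
wrist_force: [-0.4, -0.8, -0.7]
opening: 0.0295
```

```bash
python3 d.py .5217 .3605 .0785
python3 - <<'E'
from h import *
p=manip.camera_params('wrist'); im=manip.camera('wrist').copy()
for a in(-1,1):
    for b in(-1,1):
            t=-.2551;w=[.5049+.0235*(a*np.cos(t)-b*np.sin(t)),.3892+.0235*(a*np.sin(t)+b*np.cos(t)),.048]
            u=proj(w,p)[0]; cv2.circle(im,(int(u[0]),int(u[1])),3,(255,0,255),-1); print(a,b,u.round())
cv2.imwrite('pics/w5.png',im)
E
```

```text
t 16.75 tcp [0.5212 0.3604 0.2005] open 0.0295 F [-0.4 -0.8 -0.7] yaw 1.907 tilt [-0.0009 -0.0009]
delta tool mm [ -0.6   0.  122. ] norm 122.0 /20 [-0.03  0.    6.1 ] /15 [-0.04  0.    8.13] /10 [-0.06  0.   12.2 ]
-1 -1 [285. 135.]
-1 1 [327. 164.]
1 -1 [256. 178.]
1 1 [297. 204.]
```

View pics/w5.png

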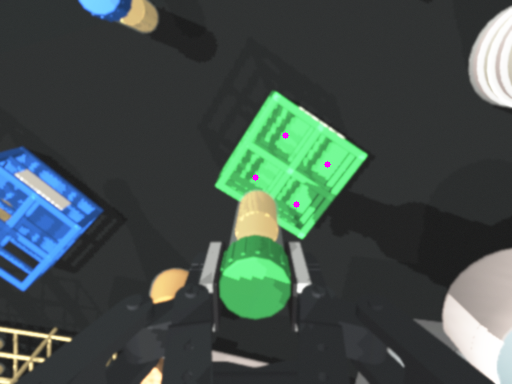

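The dots sit in the cells, and my cell is at (256,178). Lowering and releasing.

Call:
carry_out:
  moves:
    - [-1,0,8,0]
    - [0,0,16,0]
    - [0,0,20,0]
    - [0,0,20,0]
    - [0,0,18,0]
    - [0,0,14,0]
    - [0,0,10,0]
    - [0,0,8,0]
    - [0,0,5,0]
    - [0,0,3,0]
    - [0,0,1,0]
    - [0,0,0,0]

```text
time: 18.0
ee_pos: [0.5226, 0.3605, 0.0787]
tcp_rot: [-0.167, 0.986, 0.0, 0.0]
wrist_force: [0.8, -0.5, -0.7]
opening: 0.0292
```

Call:
carry_out:
  moves:
    - [0,0,1,0]
    - [0,0,0,0]

```text
time: 18.2
ee_pos: [0.5225, 0.3604, 0.0776]
tcp_rot: [-0.167, 0.986, 0.0, 0.0]
wrist_force: [-0.1, 0.9, -1.3]
opening: 0.0293
```

Call:
carry_out:
  moves:
    - [0,0,0,0]
    - [0,0,0,0]
    - [0,0,0,0]
    - [0,0,0,0]
    - [0,0,0,0]
    - [0,0,0,0]
  grip: 60

```text
time: 18.8
ee_pos: [0.5225, 0.3603, 0.0773]
tcp_rot: [-0.167, 0.986, 0.0, 0.0]
wrist_force: [0.7, -0.2, 0.2]
opening: 0.0602
```

Call:
carry_out:
  moves:
    - [0,0,-6,0]
    - [0,0,-14,0]
    - [0,0,-22,0]
    - [0,0,-25,0]
    - [0,0,-25,0]
    - [0,0,-20,0]
    - [0,0,-10,0]
    - [0,0,0,0]

```text
time: 19.6
ee_pos: [0.5231, 0.3609, 0.2019]
tcp_rot: [-0.167, 0.986, 0.001, 0.002]
wrist_force: [0.6, 0.0, 1.0]
opening: 0.06
```

```bash
python3 d.py .4245 .219 .2
python3 - <<'E'
from h import *
im=manip.camera('wrist'); cv2.imwrite('pics/w6.png',im)
E
```

```text
t 19.6 tcp [0.5231 0.3609 0.2019] open 0.06 F [0.6 0.  1. ] yaw 1.907 tilt [0.0032 0.0032]
delta tool mm [ 139.9 -101.5    1.1] norm 172.8 /20 [ 6.99 -5.07  0.05] /15 [ 9.33 -6.77  0.07] /10 [ 13.99 -10.15   0.11]
```

View pics/w6.png

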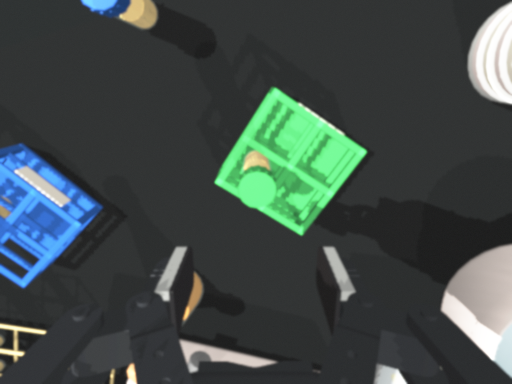

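The green bottle is in its cell, with the cap at (257,187). Now blue.

Call:
carry_out:
  moves:
    - [8,-6,0,0]
    - [16,-11,0,0]
    - [22,-16,0,0]
    - [25,-18,0,0]
    - [25,-18,0,0]
    - [20,-15,0,0]
    - [14,-10,0,0]
    - [7,-5,0,0]
    - [3,-2,0,0]
    - [0,0,0,0]

```text
time: 20.65
ee_pos: [0.4235, 0.2187, 0.1991]
tcp_rot: [-0.167, 0.986, -0.0, -0.0]
wrist_force: [0.0, -0.2, 0.5]
opening: 0.0598
```

```bash
python3 d.py .4245 .219 .071
python3 - <<'E'
from h import *
p=manip.camera_params('wrist'); im=manip.camera('wrist').copy()
u=proj([.4245,.219,.094],p)[0]; cv2.circle(im,(int(u[0]),int(u[1])),3,(255,0,255),-1); print(u)
cv2.imwrite('pics/w7.png',im)
E
```

```text
t 20.65 tcp [0.4235 0.2187 0.1991] open 0.0598 F [ 0.  -0.2  0.5] yaw 1.907 tilt [-0.0002 -0.0003]
delta tool mm [ -1.1  -0.  128.1] norm 128.1 /20 [-0.05 -0.    6.4 ] /15 [-0.07 -0.    8.54] /10 [-0.11 -0.   12.81]
[255.85181628 194.98299872]
```

View pics/w7.png

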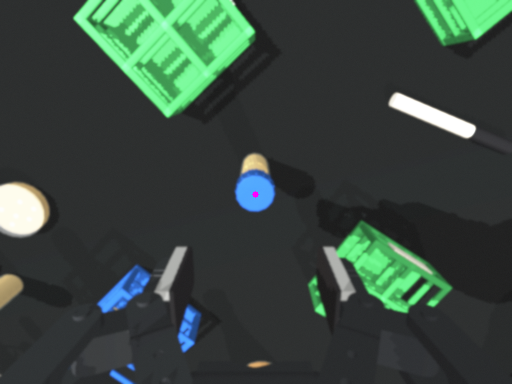

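The blue cap centre is at (255,192), about 1 mm from my prediction.

Call:
carry_out:
  moves:
    - [-1,0,10,0]
    - [0,0,20,0]
    - [0,0,25,0]
    - [0,0,25,0]
    - [0,0,20,0]
    - [0,0,15,0]
    - [0,0,9,0]
    - [0,0,4,0]
    - [0,0,0,0]

```text
time: 21.6
ee_pos: [0.4246, 0.2192, 0.0708]
tcp_rot: [-0.167, 0.986, -0.0, -0.0]
wrist_force: [-0.2, -1.2, -1.3]
opening: 0.0599
```

Call:
carry_out:
  moves:
    - [0,0,0,0]
    - [0,0,0,0]
    - [0,0,0,0]
    - [0,0,0,0]
    - [0,0,0,0]
    - [0,0,0,0]
  grip: 20

```text
time: 22.2
ee_pos: [0.4251, 0.2197, 0.0721]
tcp_rot: [-0.167, 0.986, 0.0, 0.001]
wrist_force: [-0.8, -0.0, 6.0]
opening: 0.0287
```

Call:
carry_out:
  moves:
    - [0,0,-5,0]
    - [0,0,-12,0]
    - [0,0,-20,0]
    - [0,0,-25,0]
    - [0,0,-25,0]
    - [0,0,-20,0]
    - [0,0,-15,0]
    - [0,0,-8,0]
    - [0,0,0,0]

```text
time: 23.1
ee_pos: [0.4246, 0.2193, 0.202]
tcp_rot: [-0.167, 0.986, 0.001, 0.001]
wrist_force: [-0.3, -0.7, -0.5]
opening: 0.0294
```

```bash
python3 d.py .6385 .1816 .2
python3 - <<'E'
from h import *
im=manip.camera('side'); w=manip.camera('wrist'); cv2.imwrite('pics/s8.png',np.hstack([cv2.resize(im[60:300,70:320],(400,384)),w[:,100:500]]))
E
```

```text
t 23.1 tcp [0.4246 0.2193 0.202 ] open 0.0294 F [-0.3 -0.7 -0.5] yaw 1.907 tilt [0.001  0.0013]
delta tool mm [-189.5 -106.1    2.2] norm 217.2 /20 [-9.47 -5.3   0.11] /15 [-12.63  -7.07   0.14] /10 [-18.95 -10.61   0.22]
```

View pics/s8.png

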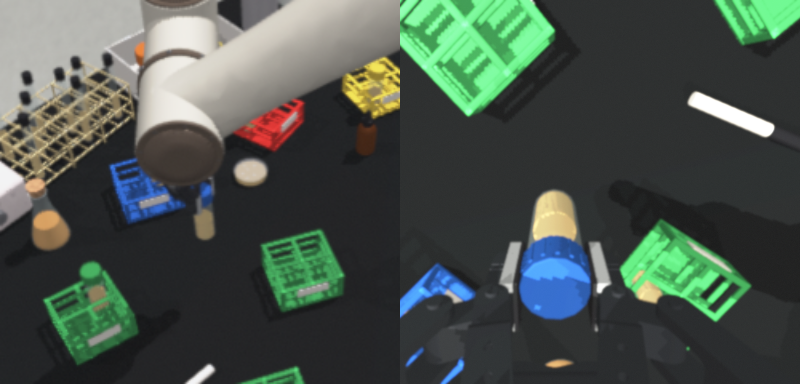

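Held. The blue bottle goes to the blue rack's (-x,+y) cell, diagonal to the racked one.

Call:
carry_out:
  moves:
    - [-7,-4,0,0]
    - [-13,-7,0,0]
    - [-18,-10,0,0]
    - [-22,-12,0,0]
    - [-24,-14,0,0]
    - [-24,-14,0,0]
    - [-24,-14,0,0]
    - [-22,-12,0,0]
    - [-17,-9,0,0]
    - [-11,-6,0,0]
    - [-6,-3,0,0]
    - [-2,-1,0,0]
    - [0,0,0,0]

```text
time: 24.5
ee_pos: [0.6389, 0.1814, 0.2006]
tcp_rot: [-0.167, 0.986, -0.0, -0.001]
wrist_force: [0.5, -0.4, -0.7]
opening: 0.0289
```

```bash
python3 d.py .6385 .1816 .0785
python3 - <<'E'
from h import *
p=manip.camera_params('wrist'); im=manip.camera('wrist').copy()
for a in(-1,1):
    for b in(-1,1):
            t=-.431;w=[.65+.0235*(a*np.cos(t)-b*np.sin(t)),.1504+.0235*(a*np.sin(t)+b*np.cos(t)),.048]
            u=proj(w,p)[0]; cv2.circle(im,(int(u[0]),int(u[1])),3,(255,0,255),-1); print(a,b,u.round())
cv2.imwrite('pics/w9.png',im)
E
```

```text
t 24.5 tcp [0.6389 0.1814 0.2006] open 0.0289 F [ 0.5 -0.4 -0.7] yaw 1.906 tilt [-0.001  -0.0004]
delta tool mm [  0.2   0.3 122.1] norm 122.1 /20 [0.01 0.02 6.11] /15 [0.01 0.02 8.14] /10 [ 0.02  0.03 12.21]
-1 -1 [218. 142.]
-1 1 [256. 177.]
1 -1 [184. 178.]
1 1 [222. 211.]
```

View pics/w9.png

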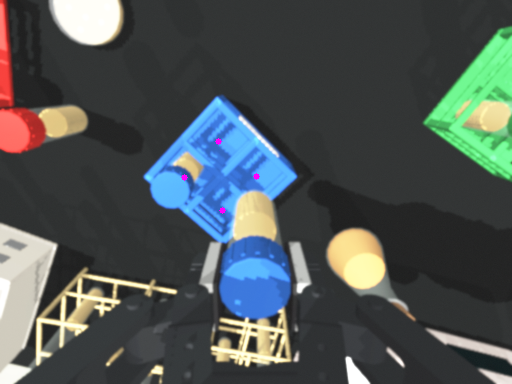

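The racked blue bottle is at (175,185). My cell at (256,177) is empty and on the opposite corner. Lowering.

Call:
carry_out:
  moves:
    - [0,0,8,0]
    - [0,0,16,0]
    - [0,0,20,0]
    - [0,0,20,0]
    - [0,0,18,0]
    - [0,0,14,0]
    - [0,0,10,0]
    - [0,0,8,0]
    - [0,0,5,0]
    - [0,0,3,0]
    - [0,0,1,0]
    - [0,0,0,0]

```text
time: 25.75
ee_pos: [0.6391, 0.1818, 0.0787]
tcp_rot: [-0.167, 0.986, 0.0, 0.0]
wrist_force: [-0.6, -0.9, 0.0]
opening: 0.0294
```

Call:
carry_out:
  moves:
    - [0,0,1,0]
    - [0,0,0,0]

```text
time: 25.95
ee_pos: [0.6389, 0.1817, 0.0776]
tcp_rot: [-0.167, 0.986, 0.0, 0.0]
wrist_force: [-0.3, -0.8, 0.1]
opening: 0.0291
```

Call:
carry_out:
  moves:
    - [0,0,0,0]
    - [0,0,0,0]
    - [0,0,0,0]
    - [0,0,0,0]
    - [0,0,0,0]
    - [0,0,0,0]
  grip: 60

```text
time: 26.55
ee_pos: [0.6388, 0.1817, 0.0773]
tcp_rot: [-0.167, 0.986, 0.0, 0.0]
wrist_force: [-0.7, 0.3, -0.4]
opening: 0.0602
```

Call:
carry_out:
  moves:
    - [0,0,-6,0]
    - [0,0,-14,0]
    - [0,0,-22,0]
    - [0,0,-25,0]
    - [0,0,-25,0]
    - [0,0,-20,0]
    - [0,0,-10,0]
    - [0,0,0,0]

```text
time: 27.35
ee_pos: [0.6397, 0.182, 0.202]
tcp_rot: [-0.167, 0.986, 0.001, 0.002]
wrist_force: [-0.4, -0.4, -0.8]
opening: 0.0606
```

```bash
python3 d.py .6555 -.0065 .2
python3 - <<'E'
from h import *
im=manip.camera('wrist'); cv2.imwrite('pics/w10.png',im)
E
```

```text
t 27.35 tcp [0.6397 0.182  0.202 ] open 0.0606 F [-0.4 -0.4 -0.8] yaw 1.907 tilt [0.0042 0.002 ]
delta tool mm [  47.2 -183.2    1.7] norm 189.2 /20 [ 2.36 -9.16  0.08] /15 [  3.15 -12.21   0.11] /10 [  4.72 -18.32   0.17]
```

View pics/w10.png

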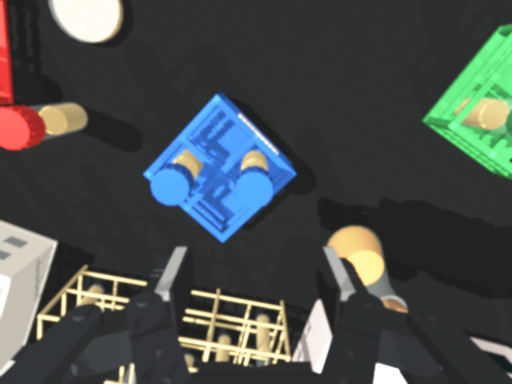

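Both blue bottles stand in the blue rack, the racked one at (172,185) and the new one at (254,182). Now red.

Call:
carry_out:
  moves:
    - [2,-8,0,0]
    - [4,-16,0,0]
    - [6,-24,0,0]
    - [7,-28,0,0]
    - [7,-28,0,0]
    - [7,-26,0,0]
    - [6,-22,0,0]
    - [4,-16,0,0]
    - [3,-10,0,0]
    - [1,-5,0,0]
    - [0,0,0,0]

```text
time: 28.5
ee_pos: [0.6548, -0.007, 0.1991]
tcp_rot: [-0.167, 0.986, 0.0, -0.0]
wrist_force: [-0.9, 0.5, 0.1]
opening: 0.0602
```

```bash
python3 d.py .6555 -.0065 .071
python3 - <<'E'
from h import *
p=manip.camera_params('wrist'); im=manip.camera('wrist').copy()
u=proj([.6555,-.0065,.094],p)[0]; cv2.circle(im,(int(u[0]),int(u[1])),3,(255,0,255),-1); print(u)
cv2.imwrite('pics/w11.png',im)
E
```

```text
t 28.5 tcp [ 0.6548 -0.007   0.1991] open 0.0602 F [-0.9  0.5  0.1] yaw 1.906 tilt [-0.0003 -0.    ]
delta tool mm [ -0.9   0.2 128.1] norm 128.1 /20 [-0.04  0.01  6.4 ] /15 [-0.06  0.01  8.54] /10 [-0.09  0.02 12.81]
[256.13181482 194.71843761]
```

View pics/w11.png

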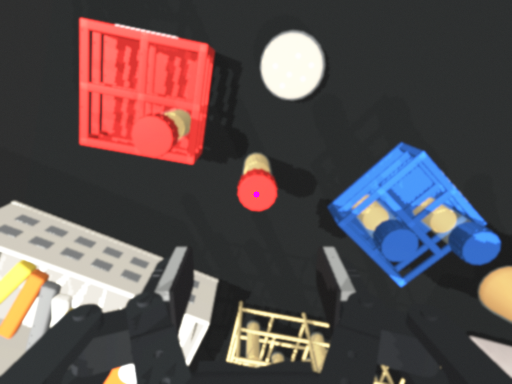

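The red cap is at (257,190), matching the prediction. Descending to grasp it.

Call:
carry_out:
  moves:
    - [-1,0,10,0]
    - [0,0,20,0]
    - [0,0,25,0]
    - [0,0,25,0]
    - [0,0,20,0]
    - [0,0,15,0]
    - [0,0,9,0]
    - [0,0,4,0]
    - [0,0,0,0]

```text
time: 29.45
ee_pos: [0.6556, -0.0059, 0.0709]
tcp_rot: [-0.167, 0.986, -0.0, -0.0]
wrist_force: [-0.0, 0.8, 0.3]
opening: 0.0598
```

Call:
carry_out:
  moves:
    - [0,0,0,0]
    - [0,0,0,0]
    - [0,0,0,0]
    - [0,0,0,0]
    - [0,0,0,0]
    - [0,0,0,0]
  grip: 20

```text
time: 30.05
ee_pos: [0.6564, -0.0061, 0.0724]
tcp_rot: [-0.167, 0.986, -0.0, 0.001]
wrist_force: [-1.5, 1.3, 5.9]
opening: 0.0291
```

Call:
carry_out:
  moves:
    - [0,0,-5,0]
    - [0,0,-12,0]
    - [0,0,-20,0]
    - [0,0,-25,0]
    - [0,0,-25,0]
    - [0,0,-20,0]
    - [0,0,-15,0]
    - [0,0,-8,0]
    - [0,0,0,0]

```text
time: 30.95
ee_pos: [0.6561, -0.0063, 0.2027]
tcp_rot: [-0.167, 0.986, 0.0, 0.001]
wrist_force: [-0.4, -0.4, -0.4]
opening: 0.0285
```

```bash
python3 d.py .5996 -.1486 .2
```

```text
t 30.95 tcp [ 0.6561 -0.0063  0.2027] open 0.0285 F [-0.4 -0.4 -0.4] yaw 1.907 tilt [0.0023 0.0004]
delta tool mm [ 100.2 -115.7    2.5] norm 153.1 /20 [ 5.01 -5.79  0.13] /15 [ 6.68 -7.72  0.17] /10 [ 10.02 -11.57   0.25]
```

Call:
carry_out:
  moves:
    - [5,-6,0,0]
    - [9,-10,0,0]
    - [13,-15,0,0]
    - [15,-17,0,0]
    - [16,-19,0,0]
    - [15,-17,0,0]
    - [12,-14,0,0]
    - [8,-10,0,0]
    - [5,-6,0,0]
    - [2,-2,0,0]
    - [0,0,0,0]

```text
time: 32.05
ee_pos: [0.5996, -0.1488, 0.2012]
tcp_rot: [-0.167, 0.986, 0.0, 0.0]
wrist_force: [0.6, 0.0, -0.9]
opening: 0.0295
```

```bash
python3 d.py .5996 -.1486 .0785
python3 - <<'E'
from h import *
p=manip.camera_params('wrist'); im=manip.camera('wrist').copy()
for a in(-1,1):
    for b in(-1,1):
            t=.1422;w=[.6196+.0235*(a*np.cos(t)-b*np.sin(t)),-.122+.0235*(a*np.sin(t)+b*np.cos(t)),.048]
            u=proj(w,p)[0]; cv2.circle(im,(int(u[0]),int(u[1])),3,(255,0,255),-1); print(a,b,u.round())
cv2.imwrite('pics/w12.png',im)
E
```

```text
t 32.05 tcp [ 0.5996 -0.1488  0.2012] open 0.0295 F [ 0.6  0.  -0.9] yaw 1.907 tilt [0.     0.0001]
delta tool mm [-1.000e-01  1.000e-01  1.227e+02] norm 122.7 /20 [-0.    0.01  6.14] /15 [-0.    0.01  8.18] /10 [-1.000e-02  1.000e-02  1.227e+01]
-1 -1 [256. 177.]
-1 1 [305. 186.]
1 -1 [247. 222.]
1 1 [294. 231.]
```

View pics/w12.png

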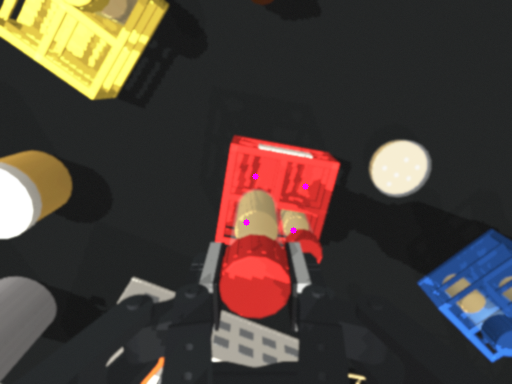

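The target cell is at (256,177). The racked red bottle at (305,245) is diagonal to it, about 66 mm away. Lowering, then opening only to 45 mm.

Call:
carry_out:
  moves:
    - [0,0,8,0]
    - [0,0,16,0]
    - [0,0,20,0]
    - [0,0,20,0]
    - [0,0,18,0]
    - [0,0,14,0]
    - [0,0,10,0]
    - [0,0,8,0]
    - [0,0,5,0]
    - [0,0,3,0]
    - [0,0,1,0]
    - [0,0,0,0]

```text
time: 33.3
ee_pos: [0.5998, -0.1488, 0.0787]
tcp_rot: [-0.167, 0.986, -0.0, 0.0]
wrist_force: [0.5, 0.1, -0.6]
opening: 0.0291
```

Call:
carry_out:
  moves:
    - [0,0,1,0]
    - [0,0,0,0]

```text
time: 33.5
ee_pos: [0.5996, -0.1488, 0.0776]
tcp_rot: [-0.167, 0.986, -0.0, 0.0]
wrist_force: [-0.3, -0.3, -1.3]
opening: 0.0295
```

Call:
carry_out:
  moves:
    - [0,0,0,0]
    - [0,0,0,0]
    - [0,0,0,0]
    - [0,0,0,0]
    - [0,0,0,0]
    - [0,0,0,0]
  grip: 45

```text
time: 34.1
ee_pos: [0.5995, -0.1487, 0.0773]
tcp_rot: [-0.167, 0.986, -0.0, 0.0]
wrist_force: [0.1, -0.5, 0.4]
opening: 0.0451
```

Call:
carry_out:
  moves:
    - [0,0,-6,0]
    - [0,0,-14,0]
    - [0,0,-22,0]
    - [0,0,-25,0]
    - [0,0,-25,0]
    - [0,0,-20,0]
    - [0,0,-10,0]
    - [0,0,0,0]

```text
time: 34.9
ee_pos: [0.6004, -0.1488, 0.2018]
tcp_rot: [-0.167, 0.986, -0.0, 0.002]
wrist_force: [0.1, 0.4, 0.2]
opening: 0.0449
```

```bash
python3 d.py .35 -.45 .25
python3 - <<'E'
from h import *
im=manip.camera('wrist'); cv2.imwrite('pics/w13.png',im)
E
```

```text
t 34.9 tcp [ 0.6004 -0.1488  0.2018] open 0.0449 F [0.1 0.4 0.2] yaw 1.907 tilt [ 0.0045 -0.0002]
delta tool mm [ 335.5 -201.9  -49.3] norm 394.6 /20 [ 16.77 -10.09  -2.46] /15 [ 22.37 -13.46  -3.28] /10 [ 33.55 -20.19  -4.93]
```

View pics/w13.png

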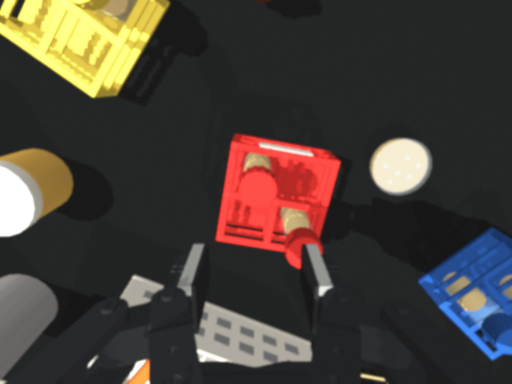

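Both red bottles stand in the red rack, with caps at (258,184) and (303,247). I'll move the arm clear and check everything from above and from the side.

Call:
carry_out:
  moves:
    - [8,-5,-5,0]
    - [16,-10,-5,0]
    - [24,-14,-5,0]
    - [26,-16,-5,0]
    - [26,-16,-5,0]
    - [26,-16,-5,0]
    - [26,-16,-5,0]
    - [26,-16,-5,0]
    - [26,-16,-5,0]
    - [26,-16,-4,0]
    - [26,-16,0,0]
    - [26,-16,0,0]
    - [22,-13,0,0]
    - [16,-9,0,0]
    - [8,-5,0,0]
    - [0,0,0,0]

```text
time: 36.55
ee_pos: [0.3542, -0.4464, 0.248]
tcp_rot: [-0.166, 0.986, 0.0, -0.0]
wrist_force: [0.4, -0.4, -0.7]
opening: 0.0449
```

Run:
```python
from h import *
import fit
T=manip.camera('top'); S=manip.camera('side')
cv2.imwrite('pics/e.png',np.vstack([cv2.resize(T[60:230,60:420],(800,300)),cv2.resize(S[80:320,80:400],(800,300))]) )
cv2.imwrite('pics/e2.png',cv2.resize(S[80:320,80:400],None,fx=2.4,fy=2.4))
fr={'red':(.6196,-.122,.1422),'blue':(.65,.1504,-.431),'yellow':(.5174,-.3343,-.3184),'green':(.5049,.3892,-.2551)}
o=manip.observe(); print(o['time'],o['ee_pos'],o['qvel'].round(3),o['opening'])
```

```text
36.65 [ 0.35544378 -0.44551348  0.24815793] [ 0.019  0.     0.003 -0.001  0.001 -0.   ] 0.04495172761740767
```

View pics/e.png

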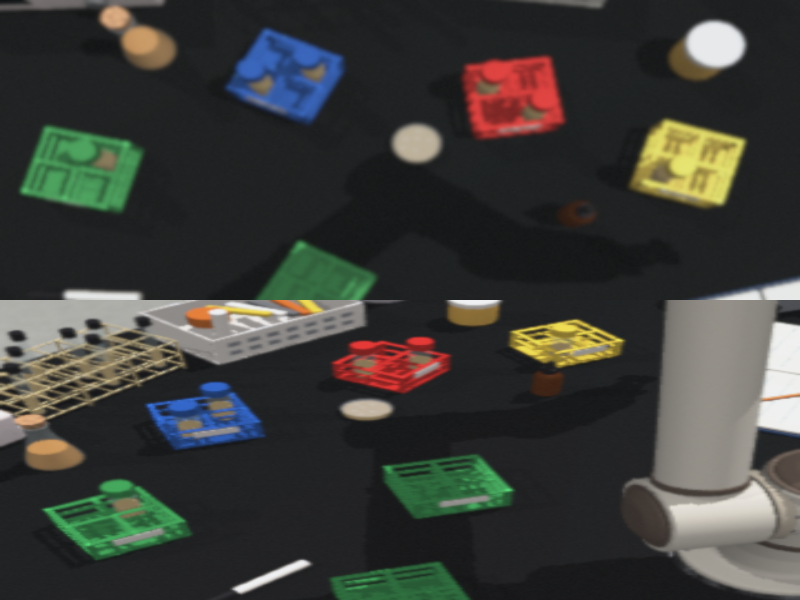

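View pics/e2.png

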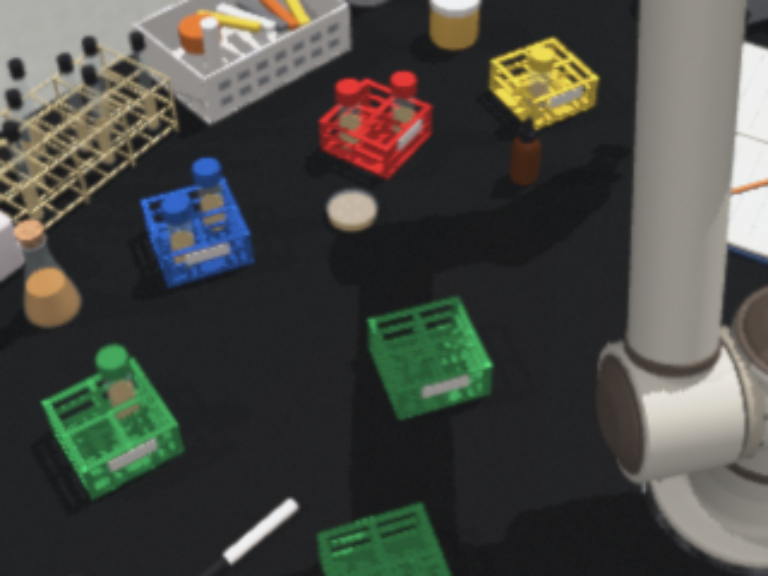

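All six bottles stand upright in their racks: in the side view red (347,105) and (403,95), blue (178,220) and (208,185), yellow (541,65), green (113,370). The arm is clear, so I'm handing in.

```bash
python3 -c "
from workcell import manip
print(manip.observe()['qvel'].round(3)); print(manip.sign_off())"
```

```text
[ 0.019  0.     0.003 -0.001  0.001 -0.   ]
the job is handed in; nothing more can be done
None
```

I put all four loose bottles upright into empty cells of the racks of their own colour and handed the job in at about 36.7 s. For green I used the look-alike rack farthest from the base, about 0.64 m away.

- **Placing:** I gripped each bottle by its cap and carried it upright. I let each one go with its foot within about 1 mm of the cell floor, judging by the tool height.
- **Racked bottles:** red and blue each went into the cell diagonal to the bottle already racked. Both racked bottles are still standing in their cells.
- **Final check:** the last top and side pictures show all six bottles upright in their racks, with the arm well clear. This was by eye; I did not measure final positions or lean in numbers.
- **Disagreements:** none of my checks failed. My position estimates from the two cameras agreed within about 4 mm. The wrist-camera checks I made before gripping yellow, blue and red agreed closely with them.

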